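Register a brass name-plate blank in the stamping jig

TASK

Set up the stamping jig: fit the orange stop block fully down on the jig's square post, then lay the brass blank flat on the bed with its long side along the blue fence and push it gently home, so that its long edge is flush against the fence and its end is flush against the stop block. Do not ram it, leave the red spool and the blue bead box where they stand, and let go of everything at the end.

Things in the scene. Friction and masses are not known exactly. Their poses are not given: they have to be found in the camera images.
- jig: Stamping jig screwed to the table: wooden bed 130 (x) x 210 (y) x 8 mm thick, blue fence along its far (+x) long side. Origin: centre of the bed's underside, at table height; x toward the fence, y along it, z up. Bed top at z = 8; fence: flat inner face at x = +45, 206 long, top at z = 20. Square steel post at x = +23, y = +70. The blank's registered centre is x = +29, y = 0 (nominal).
- post_foot (a point): Foot of the jig's square steel post, on the bed's top face and on the post's axis. The post is 12 mm square with sides parallel to the jig's x and y, 22 mm high above the bed; its top 5 mm taper to about 8 mm.
- stop_block: Loose orange block, 30 x 30 x 34 mm high, starts standing on the table; 13 mm square bore right through, top to bottom, parallel to its sides. Origin: centre of its underside; z up. Fits the post in any quarter turn with 0.5 mm play each way; fitted, it rests on the bed and its face toward the jig's -y is the end stop, at jig y = +55. About 60 g, varies.
- blank: Loose flat brass plate, 32 (x) x 110 (y) x 8 mm thick, the same either way round. Origin: centre of its underside; x across its width, y along its length. Starts flat on the table. Its weight varies round 150 g.
- red_spool: Bystander: red thread spool, 28 mm across, 52 mm high, standing loose; origin at the centre of its underside.
- blue_disc: Bystander: blue flat round bead box, 39 mm across, 16 mm high, loose; origin at the centre of its underside.
There are look-alikes about, which are no part of the job. There is more than one size of the stop_block; the one meant has the size given above.

How it is judged:
By the outcome, as a careful person would: the job done as asked, in the order asked, and still so for the second after the job is handed in, with the robot touching nothing.
It also fails if it takes over 72 s, if anything falls off the work surface, if the arm or the gripper's body presses on something with over 40 N, if the wrist force passes 120 N, or if a joint passes its speed limit or range.

ROBOT

A 7-joint arm with a two-finger parallel gripper is mounted at the origin on the work surface; the furniture and walls round the work are solid. World frame = base frame: x ahead of the robot, y to its left, z up, the work surface at z = 0. Lengths are in m, angles in rad, forces in N, time in s.
With the tool pointing down it reaches from about 0.4 to 0.85 m from the base axis. Payload 6.9 kg.
Tool frame: the origin (TCP) lies at the very end of the fingers, on their centre line; the grasp point (between the pads) lies 19 mm behind it; z points along the fingers, y is the line along which they close (so a half turn about z gives the same grasp; the last joint's range is limited). The gripper opens to 85 mm and grips with 20 to 120 N. Pads are 22 mm wide; open, the fingers measure 114 mm over their backs; the gripper's body (76 mm by 85 mm) begins 54 mm behind the grasp point. The pads swing forward as they close: fully open they stand 13 mm farther back than shut.
Start: joints at [-1.171, 0.507, -0.238, 1.5, 0.126, 1.149, -0.155], TCP at [0.182, 0.598, 0.231] pointing down, gripper open.
Joint ranges: [-3.08, 3.08], [-0.24, 2.05], [-1.43, 1.35], [0, 2.5], [-1.52, 4.66], [0.17, 1.96], [-2.89, 2.89]. Speed limits (rad/s): [2.39, 2.39, 3.14, 3.14, 3.14, 3.14, 3.14].

INTERFACE

Orientations are given as a rotation vector (axis times angle).
In Python, from workcell import sensors, cams, ticket, nets gives the robot as it stands.
- The arm moves only by the tool play_rows, never from a script. Its arguments are lists of equal length, an entry for each row: "jaw": the closure, from -1 (fully open) to 1 (shut); "linear": the shift along the world's x, y, z in units of 0.12 m (1.0 is 0.12 m), a list of three; "rotation": the turn, a rotation vector about the world's x, y, z in units of 6 degrees (1.0 is 6 degrees), a list of three. In form: {"jaw": [jaw, ...], "linear": [[dx, dy, dz], ...], "rotation": [[ax, ay, az], ...]}. A call has 1 to 8 rows; each row shifts and turns the commanded pose from where the row before left it; what a row does not reach is not made up. A row lasts 1/8 s, in which the tool goes at most 62.5 mm and 10.7 degrees, less where a joint would pass 70% of its speed; a pose out of reach is approached as far as the arm can. A call with a number of a shift or a turn outside -1 to 1 is refused whole. A call with a gripper value outside its range is refused whole. The fingers move at their own pace and stop on an object; the grip force is fixed at half the most. Time passes only in rows, so rows that do not move let the fingers close. It gives the time, the measured TCP pose, the force, the opening and the grip force at its end, in the units of the state.
- sensors.observe(): the state, without advancing time (a new reading comes with each control period).
- cams.snapshot(name): name is "scene" or "top" or "wrist"; returns the picture (420x560x3 uint8, blue, green, red); there is no depth.
- cams.calibration(name): a dict with "camera_matrix" (3x3 intrinsics, pixels), "world_to_cam" (4x4, takes a point from world to camera coordinates). Camera axes: x right, y up, looking along -z (the intrinsics and any distortion apply to the point x, -y, -z); pixel columns grow to the right and rows downward; lengths in m; the calibration is good to about 2 mm. A picture is of the moment at which its call begins: read the wrist's pose just before it. calibration takes no time and is no camera call; for the wrist camera it gives the pose at the moment of the call.
- ticket.finish_job(): hands the job in; it is judged then, once.
Trained networks look in the newest picture that a camera, given by its name, has taken for a name from the list of things; names that differ only in an ending like _2 or _b are one class to them, and where a whole thing is asked for, a point or a joint stands for the part that bears it (a point fixed in the world has none). Each returns a list of dicts, best first, with "score" (0 to 1); they miss things now and then, are a little off and sometimes report something else, mostly with a low value. They report only what shows in the picture. A call takes as long as a camera call. They do not tell look-alikes from the thing itself.
- nets.cut_out(target, camera): "region" (420x560 bool, what is visible of it) and "rect" ([left, top, right, bottom] in pixels, round what is visible of it).
- nets.landmark_of(target, camera): "point" ([column, row] in pixels: a listed point, or the origin of a listed thing).
The state is a dict: "t": time; "joints": joint angles; "joint_velocities": joint speeds; "tau": joint torques, N m; "tcp_pos": TCP position; "tcp_rot": TCP orientation; "contact_force": force on the tool from outside, world axes, zero at the start; "torque": the same for the moment, N m; "opening": opening from 0.0 (shut) to 1.0 (fully open); "grip_force": force on a finger pad.
Only numpy, scipy, OpenCV 4.12 (cv2) and the standard library are available. Lean on these libraries where they do the work, as an engineer would, in place of code of your own. Each camera call takes 0.05 s, during which the arm holds its last target. There are 200 camera calls.

## Working session

There is one attempt and no reset: what is moved stays moved. The work goes in short steps, Python scripts to look and compute and a tool call to move; the robot and the scene stay as the last step left them, time stands still between calls to the robot, and variables do not carry over. Pictures are saved under pics/ and viewed, at most 10 in all, crops included, and the job is handed in when it is done.

Besides the shell and the picture viewer there is one more tool, called after ">>>" as a command line: name --argument value ..., lists and objects as JSON in quotes. play_rows: Moves the arm, as the interface text tells. Its arguments: {"type":"object","properties":{"jaw":{"type":"array","items":{"type":"number"}},"linear":{"type":"array","items":{"type":"array","items":{"type":"number","minimum":-1,"maximum":1}}},"rotation":{"type":"array","items":{"type":"array","items":{"type":"number","minimum":-1,"maximum":1}}}},"required":["jaw","linear","rotation"]}

```bash
mkdir -p pics; ls
cat > h.py <<'E'
import numpy as np, cv2
from workcell import sensors, cams, ticket, nets
def px2w(cam,p,z,cal=None):
    c=cal or cams.calibration(cam); K=np.array(c["camera_matrix"]);T=np.array(c["world_to_cam"])
    d=cv2.undistortPoints(np.array([[p]],float),K,np.array(c["dist"]) if "dist" in c else None)[0,0]
    d=np.array([d[0],-d[1],-1.]); R=T[:3,:3]; o=-R.T@T[:3,3]; r=R.T@d
    return o+r*(z-o[2])/r[2]
def w2px(cam,P,cal=None):
    c=cal or cams.calibration(cam); K=np.array(c["camera_matrix"]);T=np.array(c["world_to_cam"])
    q=T[:3,:3]@np.array(P)+T[:3,3]; q=np.array([q[0],-q[1],-q[2]]); q=K@q; return q[:2]/q[2]
E
python3 - <<'E'
from h import *
np.set_printoptions(precision=4,suppress=True)
s=sensors.observe(); print(s)
for c in ["scene","top"]:
    im=cams.snapshot(c); cv2.imwrite(f"pics/{c}0.png",im)
    cal=cams.calibration(c); print(c,cal)
    for n in ["jig","post_foot","stop_block","blank","red_spool","blue_disc"]:
        for d in nets.landmark_of(n,c)[:4]:
            z={"post_foot":.008}.get(n,0)
            print(c,n,round(d["score"],2),np.round(d["point"],1),px2w(c,d["point"],z,cal))
E
```

```text
pics
{'t': 0.0, 'joints': array([-1.1705,  0.5083, -0.2375,  1.5011,  0.1257,  1.1489, -0.1548]), 'joint_velocities': array([ 0.001 ,  0.0001, -0.0019, -0.    , -0.0007, -0.0008,  0.0011]), 'tau': array([ -0.0006, -62.0603,  -2.1869, -24.9655,   0.0127,   0.0117,
         0.    ]), 'tcp_pos': array([0.1815, 0.5975, 0.2304]), 'tcp_rot': array([-0.4613, -3.1073,  0.0027]), 'contact_force': array([-0.2012, -0.8443,  0.8462]), 'torque': array([ 0.0302,  0.0007, -0.0576]), 'grip_force': 0.0, 'opening': 0.9979748247022412}
scene {'camera_matrix': array([[468.4444,   0.    , 266.1515],
       [  0.    , 468.4444, 215.2936],
       [  0.    ,   0.    ,   1.    ]]), 'world_to_cam': array([[-0.4775, -0.8785, -0.0178,  0.2899],
       [ 0.3901, -0.23  ,  0.8916, -0.246 ],
       [-0.7873,  0.4188,  0.4525, -0.6261],
       [ 0.    ,  0.    ,  0.    ,  1.    ]])}
scene jig 0.75 [280.1 231.7] [0.5378 0.0021 0.    ]
scene post_foot 0.81 [253.1 233.3] [0.5489 0.0641 0.008 ]
scene stop_block 0.72 [189.2 267.9] [0.5007 0.2306 0.    ]
scene stop_block 0.69 [155.7 280.2] [0.4926 0.3006 0.    ]
scene st
[... 374 characters left out ...]
383.8627,   0.    , 274.8937],
       [  0.    , 383.8627, 211.1087],
       [  0.    ,   0.    ,   1.    ]]), 'world_to_cam': array([[-0.0269, -0.9994,  0.0234,  0.033 ],
       [ 0.9901, -0.0234,  0.1382, -0.5779],
       [-0.1376,  0.0269,  0.9901, -1.0185],
       [ 0.    ,  0.    ,  0.    ,  1.    ]])}
top jig 0.69 [281.7 224. ] [ 0.5465 -0.0011  0.    ]
top post_foot 0.97 [259.  218.7] [0.5623 0.0631 0.008 ]
top stop_block 0.69 [198.5 238.1] [0.5123 0.2348 0.    ]
top stop_block 0.53 [150.8 253.3] [0.4731 0.3676 0.    ]
top blank 0.76 [382.7 233.6] [ 0.5119 -0.289   0.    ]
top red_spool 0.66 [210.1 185.9] [0.6616 0.2017 0.    ]
top blue_disc 0.7 [343.1 178.1] [ 0.6762 -0.1837  0.    ]
```

Run:
```python
import cv2
a=cv2.imread("pics/scene0.png");b=cv2.imread("pics/top0.png")
cv2.imwrite("pics/v1.png",cv2.resize(a[170:345,70:450],(800,368),interpolation=3))
cv2.imwrite("pics/v2.png",cv2.resize(b[130:290,110:430],(800,400),interpolation=3))
```

```text
(no output)
```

View pics/v1.png

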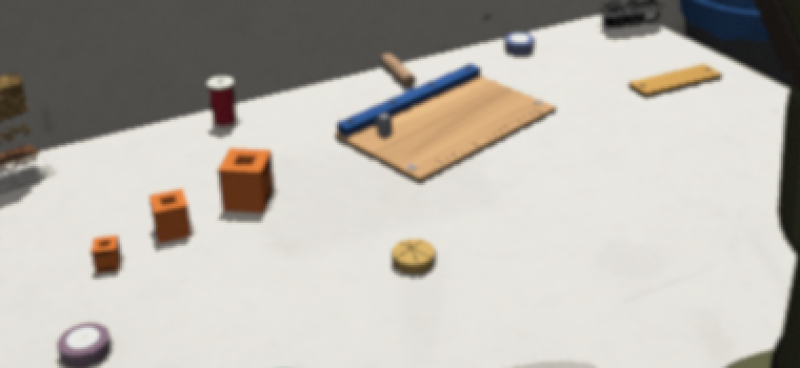

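View pics/v2.png

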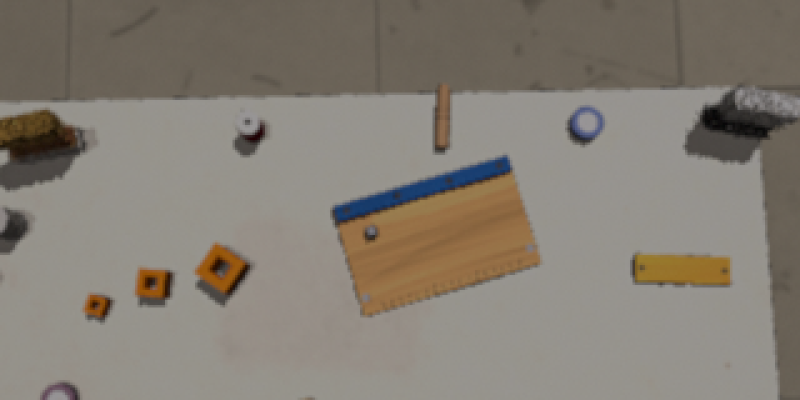

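Run:
```python
from h import *
np.set_printoptions(precision=4,suppress=True)
b=cv2.imread("pics/top0.png"); hsv=cv2.cvtColor(b,cv2.COLOR_BGR2HSV)
def rects(mask,z,amin=30):
    n,l,st,ce=cv2.connectedComponentsWithStats(mask.astype(np.uint8))
    for i in range(1,n):
        if st[i,4]<amin: continue
        p=np.argwhere(l==i)[:,::-1]
        cal=cams.calibration("top")
        w=np.array([px2w("top",q,z,cal)[:2] for q in p]).astype(np.float32)
        r=cv2.minAreaRect(w*1000); print(st[i,4],ce[i],"c",np.array(r[0]),"wh",np.array(r[1]),"ang",r[2])
H,S,V=hsv[...,0],hsv[...,1],hsv[...,2]
print("orange z=34"); rects((H>=8)&(H<17)&(S>200)&(V>90),.034)
print("brass"); rects((H>=17)&(H<28)&(S>170)&(V>90),.008)
print("blue z20"); rects((H>100)&(H<125)&(S>150)&(V>60),.020)
print("wood"); rects((H>=8)&(H<22)&(S>80)&(S<200)&(V>120),.008,500)
for p in [(171,244),(199,237),(148,252),(380,237),(250,225),(320,205)]: print(p,hsv[p[1],p[0]])
```

```text
orange z=34
147 [198.1837 237.0544] c [513.1496 230.0353] wh [38.1876 36.6801] ang 55.13713455200195
78 [170.4359 242.9487] c [498.4399 305.0657] wh [28.146 25.803] ang 81.24229431152344
34 [148.1765 251.7941] c [476.3711 364.8889] wh [17.2485 16.8285] ang 70.29037475585938
brass
337 [382.3828 237.451 ] c [ 500.3199 -284.8943] wh [105.2729  25.5067] ang 88.53717041015625
blue z20
121 [556.5537  29.2314] c [1122.2524 -860.1407] wh [ 15.5468 120.0791] ang 82.51244354248047
358 [278.514  205.2877] c [597.7812   6.4964] wh [ 15.1757 201.1824] ang 15.23387336730957
228 [385.1228 360.1754] c [ 171.4886 -265.4779] wh [67.2809 77.0758] ang 88.19119262695312
wood
2708 [285.3796 227.4535] c [536.4237 -10.561 ] wh [107.189  208.4431] ang 15.339062690734863
(171, 244) [11 46 89]
(199, 237) [15 23 68]
(148, 252) [  9 101  68]
(380, 237) [ 20 184 150]
(250, 225) [ 16 136 152]
(320, 205) [ 21  17 151]
```

>>> play_rows --jaw '[-1, -1, -1, -1, -1, -1, -1, -1]' --linear '[[0.33, -0.3, 0], [0.33, -0.3, 0], [0.33, -0.3, 0], [0.33, -0.3, 0], [0.33, -0.3, 0], [0.33, -0.3, 0], [0.33, -0.3, 0], [0.3, -0.3, 0]]' --rotation '[[0, 0, 1], [0, 0, 0.33], [0, 0, 0], [0, 0, 0], [0, 0, 0], [0, 0, 0], [0, 0, 0], [0, 0, 0]]'

```text
t: 1.7
tcp_pos: [0.4962, 0.3087, 0.2314]
tcp_rot: [0.244, 3.132, 0.0]
contact_force: [1.1, 0.1, 0.6]
opening: 1.002
grip_force: 0.0
```

```bash
cat >> h.py <<'E'
from scipy.spatial.transform import Rotation as Ro
def st():
    s=sensors.observe(); M=Ro.from_rotvec(s["tcp_rot"]).as_matrix()
    print("t",round(s["t"],2),"tcp",s["tcp_pos"]*1000,"ydir",np.degrees(np.arctan2(M[1,1],M[0,1])),"tilt",M[:2,2],"F",s["contact_force"],"op",round(s["opening"],3),"grip",s["grip_force"])
    return s
np.set_printoptions(precision=4,suppress=True)
E
python3 - <<'E'
from h import *
s=st(); cal=cams.calibration("wrist"); im=cams.snapshot("wrist"); cv2.imwrite("pics/w1.png",im)
T=cal["world_to_cam"]; print(-T[:3,:3].T@T[:3,3], -T[2,:3], cal["camera_matrix"])
for d in nets.landmark_of("stop_block","wrist")[:3]: print(d["score"],d["point"],px2w("wrist",d["point"],0,cal))
E
```

```text
t 1.7 tcp [496.1932 308.6869 231.4471] ydir 81.07429464405988 tilt [0.0005 0.0003] F [1.1081 0.1182 0.5612] op 1.002 grip 0.0
[0.4174 0.3212 0.3722] [ 0.3099 -0.0493 -0.9495] [[376.9562   0.     282.9864]
 [  0.     376.9562 210.8316]
 [  0.       0.       1.    ]]
0.97 [205.3, 195.9] [0.5106 0.2256 0.    ]
0.86 [340.8, 144.9] [0.4802 0.3686 0.    ]
```

View pics/w1.png

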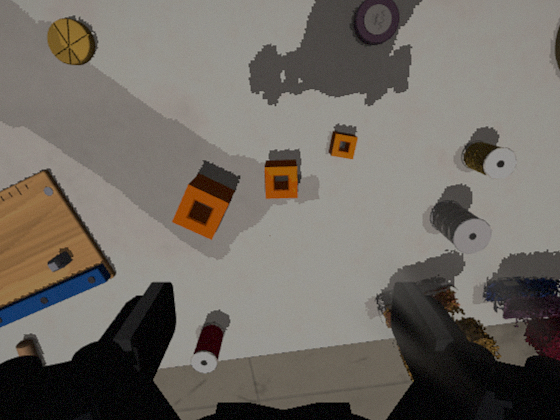

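```bash
cat >> h.py <<'E'
def rects(im,cam,mask,z,amin,cal):
    n,l,s_,ce=cv2.connectedComponentsWithStats(mask.astype(np.uint8)); out=[]
    for i in range(1,n):
        if s_[i,4]<amin: continue
        p=np.argwhere(l==i)[:,::-1]
        w=np.array([px2w(cam,q,z,cal)[:2] for q in p]).astype(np.float32)
        r=cv2.minAreaRect(w*1000); out.append(r); print(s_[i,4],ce[i],"c",np.array(r[0]),"wh",np.array(r[1]),"ang",round(r[2],2))
    return out
E
python3 - <<'E'
from h import *
im=cv2.imread("pics/w1.png"); hsv=cv2.cvtColor(im,cv2.COLOR_BGR2HSV); cal=cams.calibration("wrist")
H,S,V=cv2.split(hsv); print(hsv[191,270],hsv[165,282],hsv[182,282])
rects(im,"wrist",(H<20)&(S>190)&(V>150),.034,100,cal)
E
```

```text
[ 15 253 154] [  5 255  42] [  1 255  41]
271 [344.0627 145.9483] c [480.7128 361.3505] wh [18.6236 18.5532] ang 71.32
619 [280.8821 182.2488] c [504.1366 300.0531] wh [28.2118 28.4484] ang 81.93
1122 [199.6275 211.7594] c [520.3537 219.5052] wh [39.9509 40.1001] ang 54.12
```

>>> play_rows --jaw '[-1, -1, -1, -1]' --linear '[[0.02, -0.03, -0.4], [0.02, -0.03, -0.4], [0, 0, -0.2], [0, 0, 0]]' --rotation '[[0, 0, 0.1], [0, 0, 0], [0, 0, 0], [0, 0, 0]]'

```text
t: 2.3
tcp_pos: [0.4983, 0.3025, 0.1096]
tcp_rot: [-0.227, -3.13, 0.003]
contact_force: [0.0, -0.2, 0.7]
opening: 0.996
grip_force: 0.0
```

Run:
```python
from h import *
s=st(); cal=cams.calibration("wrist"); im=cams.snapshot("wrist"); cv2.imwrite("pics/w2.png",im)
hsv=cv2.cvtColor(im,cv2.COLOR_BGR2HSV);H,S,V=cv2.split(hsv)
rects(im,"wrist",(H<20)&(S>190)&(V>110),.034,200,cal)
```

```text
t 2.3 tcp [498.3361 302.464  109.6352] ydir 81.71014445097448 tilt [-0.0034 -0.0019] F [ 0.0394 -0.2124  0.7403] op 0.996 grip 0.0
1705 [289.6804 224.3918] c [499.6257 305.9648] wh [29.0718 29.5567] ang 83.14
2647 [167.8213 265.1692] c [518.4583 224.5698] wh [41.6128 41.8445] ang 54.59
```

View pics/w2.png

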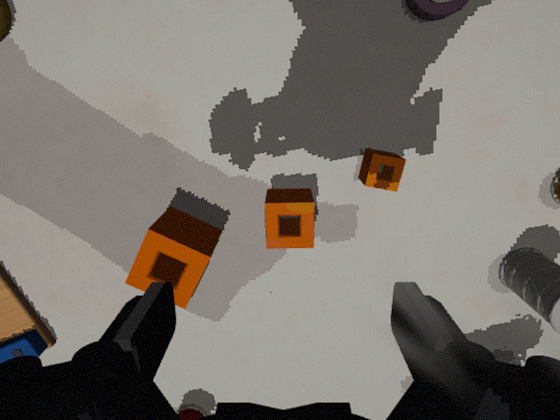

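>>> play_rows --jaw '[-0.2, -0.2, -0.2, -0.2, -0.2, -0.2, -0.2]' --linear '[[0.011, 0.028, -0.1], [0, 0, 0], [0, 0, -0.1], [0, 0, -0.3], [0, 0, -0.25], [0, 0, -0.1], [0, 0, 0]]' --rotation '[[0, 0, 0.2], [0, 0, 0], [0, 0, 0], [0, 0, 0], [0, 0, 0], [0, 0, 0], [0, 0, 0]]'

```text
t: 3.22
tcp_pos: [0.5006, 0.306, 0.0087]
tcp_rot: [-0.195, -3.135, 0.001]
contact_force: [0.1, -1.1, 0.7]
opening: 0.601
grip_force: 0.0
```

>>> play_rows --jaw '[0.1, 0.3, 0.6, 0.6, 0.6, 0.6]' --linear '[[0, 0, 0], [0, 0, 0], [0, 0, 0], [0, 0, 0], [0, 0, 0], [0, 0, 0]]' --rotation '[[0, 0, 0], [0, 0, 0], [0, 0, 0], [0, 0, 0], [0, 0, 0], [0, 0, 0]]'

```text
t: 3.98
tcp_pos: [0.5017, 0.3066, 0.0107]
tcp_rot: [0.195, 3.134, 0.002]
contact_force: [-0.6, -0.4, 5.9]
opening: 0.338
grip_force: 59.7
```

Run:
```python
from h import *
s=st(); print(cams.calibration("wrist").keys())
```

```text
t 3.98 tcp [501.6605 306.563   10.6536] ydir 82.87951030601621 tilt [0.002  0.0011] F [-0.578  -0.4101  5.9301] op 0.338 grip 59.70832720398903
dict_keys(['camera_matrix', 'world_to_cam'])
```

>>> play_rows --jaw '[0.6, 0.6, 0.6, 0.6, 0.6, 0.6, 0.6, 0.6]' --linear '[[0, 0, 0.2], [0, 0, 0.4], [0, 0, 0.4], [0.08, -0.4, 0], [0.08, -0.4, 0], [0.08, -0.4, 0], [0.08, -0.4, 0], [0.08, -0.4, 0]]' --rotation '[[0, 0, 0], [0, 0, 0], [0, 0, 0], [0, 0, 0.74], [0, 0, 0.74], [0, 0, 0.74], [0, 0, 0.74], [0, 0, 0.74]]'

```text
t: 4.97
tcp_pos: [0.5493, 0.0646, 0.1299]
tcp_rot: [-0.416, 3.113, -0.0]
contact_force: [0.1, 0.0, -0.1]
opening: 0.341
grip_force: 59.2
```

>>> play_rows --jaw '[0.6, 0.6]' --linear '[[0, 0, 0], [0, 0, 0]]' --rotation '[[0, 0, 0], [0, 0, 0]]'

```text
t: 5.22
tcp_pos: [0.5489, 0.0666, 0.1297]
tcp_rot: [-0.411, 3.114, 0.001]
contact_force: [-0.1, 0.7, -0.4]
opening: 0.334
grip_force: 59.3
```

Run:
```python
from h import *
s=st(); cal=cams.calibration("wrist"); im=cams.snapshot("wrist"); cv2.imwrite("pics/w3.png",im)
for n in ["post_foot","jig"]:
  for d in nets.landmark_of(n,"wrist")[:2]: print(n,d["score"],d["point"],px2w("wrist",d["point"],0.008 if n[0]=="p" else 0,cal))
hsv=cv2.cvtColor(im,cv2.COLOR_BGR2HSV);H,S,V=cv2.split(hsv)
print("blue");rects(im,"wrist",(H>100)&(H<125)&(S>150)&(V>80),.020,300,cal)
print("or");rects(im,"wrist",(H<20)&(S>190)&(V>110),.165,300,cal)
```

```text
t 5.22 tcp [548.9405  66.5515 129.6703] ydir 105.03533704698818 tilt [0.0006 0.0006] F [-0.1303  0.7264 -0.3845] op 0.334 grip 59.315963834524155
post_foot 0.61 [279.5, 201.3] [0.5493 0.0637 0.008 ]
jig 0.84 [183.0, 172.1] [ 0.5484 -0.0096  0.    ]
blue
4074 [144.1465 249.1627] c [606.1536 -21.0047] wh [ 16.5903 148.0148] ang 15.08
or
2385 [533.2843 229.8147] c [491.526  130.5297] wh [18.6369 18.6876] ang 54.6
893 [281.5599 340.3135] c [548.4459  66.2431] wh [ 6.2872 26.0654] ang 15.09
```

View pics/w3.png

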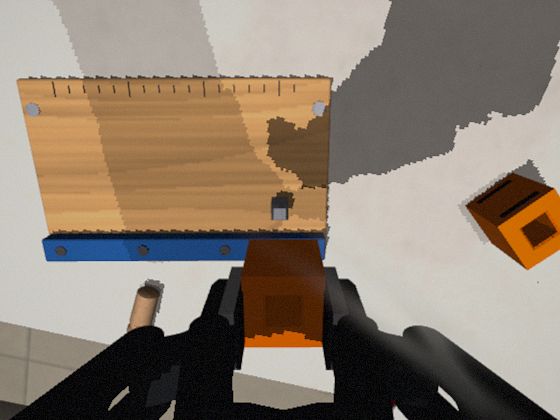

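Run:
```python
from h import *
im=cv2.imread("pics/w3.png"); cal=cams.calibration("wrist")
big=cv2.resize(im[185:235,250:310],None,fx=6,fy=6,interpolation=0)
b2=cv2.resize(im[230:350,230:340],None,fx=3,fy=3,interpolation=0); b2=b2[:300]
v=np.zeros((360,700,3),np.uint8); v[:300,:360]=big; v[:300,365:695]=b2
cv2.imwrite("pics/v4.png",v)
hsv=cv2.cvtColor(im,cv2.COLOR_BGR2HSV)
hs=hsv.astype(int)
print(hs[190:228:2,280].tolist()); print(hs[212,262:300:2].tolist())
print(hs[234:250,283].tolist())
for u in [(244,240),(322,240)]: print(px2w("wrist",u,.119,cal))
```

```text
[[15, 132, 149], [15, 130, 90], [14, 139, 64], [21, 113, 54], [0, 7, 39], [150, 26, 40], [45, 40, 38], [156, 30, 43], [135, 23, 45], [138, 13, 101], [130, 11, 135], [135, 15, 137], [128, 15, 136], [124, 15, 139], [129, 18, 141], [15, 117, 153], [15, 130, 169], [15, 136, 165], [16, 136, 188]]
[[14, 134, 168], [15, 138, 168], [16, 134, 168], [16, 138, 168], [16, 128, 141], [120, 16, 62], [120, 13, 133], [133, 16, 140], [113, 16, 140], [135, 15, 137], [135, 8, 132], [131, 19, 144], [132, 20, 64], [15, 132, 129], [16, 135, 168], [15, 136, 163], [17, 139, 165], [16, 136, 165], [16, 134, 164]]
[[107, 143, 41], [109, 166, 46], [108, 210, 40], [110, 137, 39], [106, 221, 89], [147, 77, 63], [14, 255, 68], [11, 255, 62], [11, 212, 71], [12, 251, 66], [13, 255, 65], [13, 205, 72], [13, 233, 70], [10, 196, 74], [13, 251, 67], [9, 188, 69]]
[0.5373 0.047  0.119 ]
[0.5284 0.0797 0.119 ]
```

View pics/v4.png

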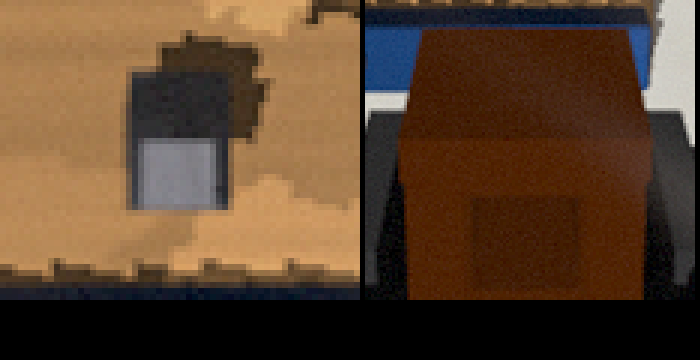

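Run:
```python
from h import *
cal=cams.calibration("wrist"); s=st(); tz=s["tcp_pos"][2]
a=np.radians(15.1); ex=np.array([np.cos(a),np.sin(a)]);ey=np.array([-ex[1],ex[0]])
P=px2w("wrist",(278.8,213.4),.030,cal)[:2]*1000; print("post",P)
for zb in [tz-.0107,tz-.008]:
  for dz,r in [(0,[(248.,239.),(317.5,239.)]),(.034,[(241.3,275.5),(325.3,275.5)])]:
    q=[px2w("wrist",u,zb+dz,cal)[:2]*1000 for u in r]; m=(q[0]+q[1])/2
    print(zb,dz,"w",np.linalg.norm(q[1]-q[0]),"ctr",m+15*ex,"post-ctr in jig",ex@(P-m)-15,ey@(P-m), "edge ang",np.degrees(np.arctan2(*(q[1]-q[0])[::-1])))
```

```text
t 5.38 tcp [548.6973  67.8851 129.5297] ydir 105.2119676298521 tilt [0.0003 0.0006] F [-0.3714  0.1913 -0.7601] op 0.337 grip 59.31581452488899
post [550.8389  65.268 ]
0.1188297340901097 0 w 30.154661466597872 ctr [546.9673  67.0702] post-ctr in jig 3.268412315266449 -2.748519435028153 edge ang 105.25148348040605
0.1188297340901097 0.034 w 29.22313904811724 ctr [546.5199  67.1982] post-ctr in jig 3.66700805892345 -2.9885825843675153 edge ang 105.25729919115778
0.1215297340901097 0 w 29.617204009279032 ctr [545.8852  66.78  ] post-ctr in jig 4.388729942667407 -2.750162150309462 edge ang 105.25148348040604
0.1215297340901097 0.034 w 28.551551849746385 ctr [545.135   66.8209] post-ctr in jig 5.102379494392178 -2.985183717526891 edge ang 105.25729919115783
```

>>> play_rows --jaw '[0.6, 0.6, 0.6, 0.6, 0.6]' --linear '[[0.315, 0.06, 0], [0, 0, -0.3], [0, 0, -0.31], [0, 0, 0], [0, 0, 0]]' --rotation '[[0, 0, 0], [0, 0, 0], [0, 0, 0], [0, 0, 0], [0, 0, 0]]'

```text
t: 6.0
tcp_pos: [0.5873, 0.0744, 0.0572]
tcp_rot: [-0.414, 3.113, 0.0]
contact_force: [0.4, 0.4, 0.2]
opening: 0.338
grip_force: 59.3
```

Run:
```python
from h import *
s=st(); cal=cams.calibration("wrist"); im=cams.snapshot("wrist"); cv2.imwrite("pics/w4.png",im)
import pickle; pickle.dump(cal,open("c4.pkl","wb"))
print(w2px("wrist",[.5508,.0653,.030],cal))
v=cv2.resize(im[90:290,180:380],None,fx=3,fy=3,interpolation=0)
cv2.imwrite("pics/v5.png",v)
```

```text
t 6.0 tcp [587.2724  74.4231  57.2253] ydir 105.15546990343952 tilt [0.0011 0.0004] F [0.3791 0.4199 0.2085] op 0.338 grip 59.30392652750015
[285.0425 183.3504]
```

View pics/v5.png

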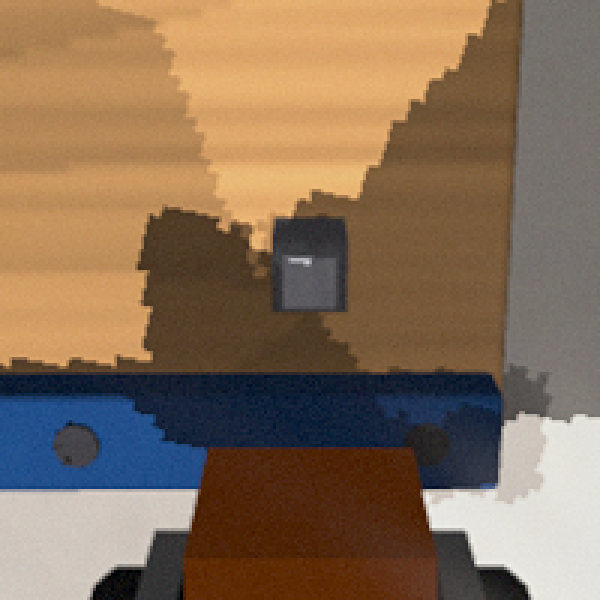

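Run:
```python
from h import *
import pickle; cal=pickle.load(open("c4.pkl","rb"))
a=np.radians(15.1); ex=np.array([np.cos(a),np.sin(a)]);ey=np.array([-ex[1],ex[0]])
P=px2w("wrist",(282.7,184.),.030,cal)[:2]*1000; print("post",P)
for zb in [.0465,.0485]:
    q=[px2w("wrist",u,zb,cal)[:2]*1000 for u in [(248.2,238.8),(317.5,238.8)]]; m=(q[0]+q[1])/2
    d=P-m-15*ex
    print("w",np.linalg.norm(q[1]-q[0]),"ctr",m+15*ex,"post-ctr jig",ex@d,ey@d,"world",d,"units",d/120,"edge",np.degrees(np.arctan2(*(q[1]-q[0])[::-1])))
# fence/bed yaw: fence bottom edge line & bed right edge
for u,v_ in [((180,251.5),(346,251.5)),((180,213.),(343,213.8))]:
    A=px2w("wrist",u,.02,cal);B=px2w("wrist",v_,.02,cal);print("fence ang",np.degrees(np.arctan2(*(B-A)[:2][::-1])))
```

```text
post [551.377   64.3443]
w 30.063062269469047 ctr [585.4065  73.6488] post-ctr jig -35.27842800000577 -0.11843916877141858 world [-34.0295  -9.3045] units [-0.2836 -0.0775] edge 105.20671566873155
w 29.666040613122128 ctr [584.6042  73.4347] post-ctr jig -34.44806951050879 -0.12073662293639487 world [-33.2272  -9.0904] units [-0.2769 -0.0758] edge 105.20671566873129
fence ang 105.20966433864527
fence ang 104.90415255009464
```

>>> play_rows --jaw '[0.6, 0.6, 0.6, 0.6, 0.6, 0.6]' --linear '[[-0.283, -0.077, 0], [0, 0, -0.08], [0, 0, 0], [0, 0, -0.04], [0, 0, -0.04], [0, 0, 0]]' --rotation '[[0, 0, 0], [0, 0, 0], [0, 0, 0], [0, 0, 0], [0, 0, 0], [0, 0, 0]]'

```text
t: 6.8
tcp_pos: [0.5527, 0.0642, 0.0364]
tcp_rot: [0.412, -3.114, -0.0]
contact_force: [-0.7, 1.6, -0.3]
opening: 0.338
grip_force: 59.3
```

>>> play_rows --jaw '[0.6, 0.6, 0.6, 0.6]' --linear '[[0, 0, -0.04], [0, 0, -0.04], [0, 0, -0.03], [0, 0, 0]]' --rotation '[[0, 0, 0], [0, 0, 0], [0, 0, 0], [0, 0, 0]]'

```text
t: 7.3
tcp_pos: [0.5527, 0.0644, 0.0233]
tcp_rot: [0.413, -3.114, -0.0]
contact_force: [-0.6, 2.2, -1.1]
opening: 0.336
grip_force: 59.3
```

>>> play_rows --jaw '[0.6, 0.6, 0.6, 0.6]' --linear '[[0, 0, -0.02], [0, 0, -0.02], [0, 0, -0.01], [0, 0, 0]]' --rotation '[[0, 0, 0], [0, 0, 0], [0, 0, 0], [0, 0, 0]]'

```text
t: 7.8
tcp_pos: [0.5528, 0.0644, 0.0186]
tcp_rot: [-0.413, 3.114, -0.0]
contact_force: [-3.2, 2.1, 10.7]
opening: 0.338
grip_force: 60.8
```

>>> play_rows --jaw '[0.2, -0.1, -0.2, -0.2, -0.2, -0.2, -0.2, -0.2]' --linear '[[0, 0, 0], [0, 0, 0], [0, 0, 0], [0, 0, 0.1], [0, 0, 0.4], [0, 0, 0.4], [0, 0, 0], [0, 0, 0]]' --rotation '[[0, 0, 0], [0, 0, 0], [0, 0, 0], [0, 0, 0], [0, 0, 0], [0, 0, 0], [0, 0, 0], [0, 0, 0]]'

```text
t: 8.8
tcp_pos: [0.5526, 0.0639, 0.126]
tcp_rot: [-0.412, 3.114, -0.0]
contact_force: [-0.3, 0.1, 0.5]
opening: 0.601
grip_force: 0.0
```

Run:
```python
from h import *
s=st(); cal=cams.calibration("wrist"); im=cams.snapshot("wrist"); cv2.imwrite("pics/w5.png",im)
import pickle; pickle.dump(cal,open("c5.pkl","wb"))
hsv=cv2.cvtColor(im,cv2.COLOR_BGR2HSV);H,S,V=cv2.split(hsv)
rects(im,"wrist",(H<20)&(S>200)&(V>80),.042,300,cal)
t=cams.snapshot("top"); cv2.imwrite("pics/top1.png",t)
v=np.zeros((420,800,3),np.uint8); v[:,:560]=im; v[:240,560:]=cv2.resize(t[190:270,240:320],(240,240),interpolation=0)
cv2.imwrite("pics/v6.png",v)
```

```text
t 8.8 tcp [552.6203  63.9211 126.0187] ydir 105.07401411168004 tilt [ 0.0005 -0.0002] F [-0.2718  0.122   0.4676] op 0.601 grip 0.0
2689 [529.0774 231.0792] c [523.8957 212.4044] wh [51.3387 50.5235] ang 28.43
1484 [285.3841 218.8544] c [550.6629  63.8484] wh [29.3667 29.7843] ang 15.14
```

View pics/v6.png

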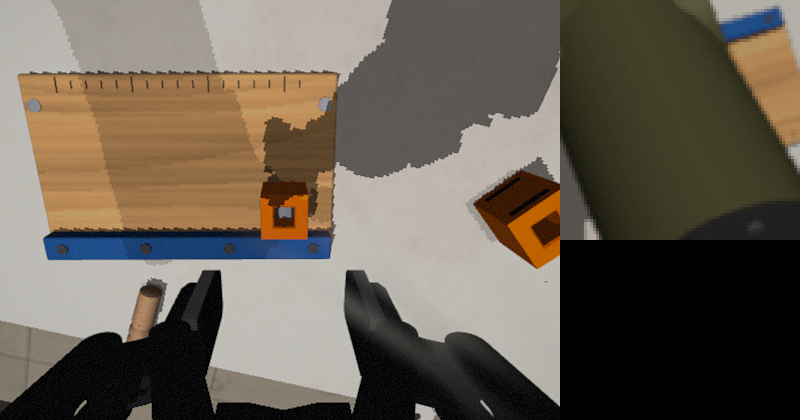

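Run:
```python
from h import *
print(sensors.observe()["joints"])
```

```text
[ 0.0558  0.5207 -0.3255  1.8274  0.2173  0.8302  1.4569]
```

>>> play_rows --jaw '[-0.2, -0.2, -0.2, -0.2, -0.2, -0.2, -0.2, -0.2]' --linear '[[-0.03, -0.18, 0], [-0.03, -0.18, 0], [-0.03, -0.18, 0], [-0.03, -0.18, 0], [-0.03, -0.18, 0], [-0.03, -0.18, 0], [-0.03, -0.18, 0], [-0.03, -0.18, 0]]' --rotation '[[0, 0, -1], [0, 0, -1], [0, 0, -1], [0, 0, -1], [0, 0, -1], [0, 0, -1], [0, 0, -1], [0, 0, -1]]'

```text
t: 9.9
tcp_pos: [0.5231, -0.1092, 0.1244]
tcp_rot: [-0.894, -3.009, 0.001]
contact_force: [0.4, 0.1, -0.3]
opening: 0.6
grip_force: 0.0
```

>>> play_rows --jaw '[-0.2, -0.2, -0.2, -0.2, -0.2, -0.2, -0.2, -0.2]' --linear '[[-0.03, -0.18, 0], [-0.03, -0.18, 0], [-0.03, -0.18, 0], [-0.03, -0.18, 0], [-0.03, -0.18, 0], [-0.03, -0.18, 0], [-0.02, -0.18, 0], [0, -0.18, 0]]' --rotation '[[0, 0, -1], [0, 0, -1], [0, 0, -1], [0, 0, -1], [0, 0, -1], [0, 0, -1], [0, 0, -1], [0, 0, -1]]'

```text
t: 10.9
tcp_pos: [0.4991, -0.2818, 0.1244]
tcp_rot: [-2.041, -2.385, 0.001]
contact_force: [0.7, 0.3, -0.4]
opening: 0.598
grip_force: 0.0
```

>>> play_rows --jaw '[-0.2, -0.2, -0.2, -0.2]' --linear '[[0, 0, 0], [0, 0, 0], [0, 0, 0], [0, 0, 0]]' --rotation '[[0, 0, -1], [0, 0, -0.7], [0, 0, 0], [0, 0, 0]]'

```text
t: 11.4
tcp_pos: [0.4997, -0.2812, 0.125]
tcp_rot: [-2.24, -2.201, 0.001]
contact_force: [0.8, -0.5, 0.4]
opening: 0.602
grip_force: 0.0
```

Run:
```python
from h import *
s=st(); cal=cams.calibration("wrist"); im=cams.snapshot("wrist"); cv2.imwrite("pics/w6.png",im); print(s["joints"])
hsv=cv2.cvtColor(im,cv2.COLOR_BGR2HSV);H,S,V=cv2.split(hsv)
rects(im,"wrist",(H>=15)&(H<30)&(S>150)&(V>70),.008,1000,cal)
for d in nets.landmark_of("blank","wrist")[:2]: print(d["score"],d["point"],px2w("wrist",d["point"],0,cal))
```

```text
t 11.4 tcp [ 499.6988 -281.1565  125.0198] ydir -1.0023978276451655 tilt [-0.0013  0.0005] F [ 0.771  -0.4929  0.3875] op 0.602 grip 0.0
[ 0.339   0.539   0.2021  1.7858 -0.1395  0.832   0.59  ]
6050 [285.7542 205.8554] c [ 501.9412 -286.3365] wh [108.6304  31.1753] ang 86.45
0.8 [284.8, 208.4] [ 0.5016 -0.2867  0.    ]
```

View pics/w6.png

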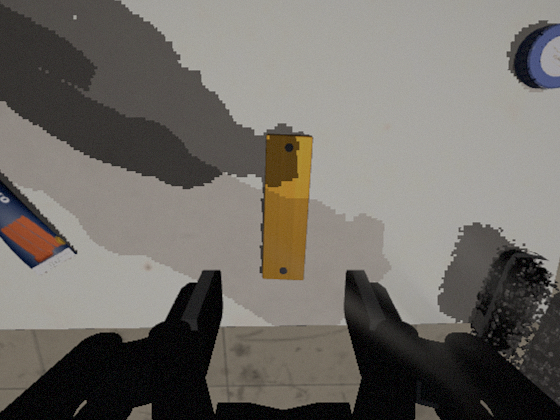

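>>> play_rows --jaw '[-0.1, -0.1, -0.1, -0.1, -0.1, -0.1, -0.1]' --linear '[[0.018, -0.043, -0.2], [0, 0, -0.3], [0, 0, -0.25], [0, 0, -0.1], [0, 0, -0.06], [0, 0, -0.03], [0, 0, 0]]' --rotation '[[0, 0, -0.42], [0, 0, 0], [0, 0, 0], [0, 0, 0], [0, 0, 0], [0, 0, 0], [0, 0, 0]]'

```text
t: 12.38
tcp_pos: [0.5025, -0.2868, 0.0135]
tcp_rot: [2.29, 2.149, 0.001]
contact_force: [-0.2, 0.0, 1.2]
opening: 0.548
grip_force: 0.0
```

>>> play_rows --jaw '[0.1, 0.3, 0.5, 0.5, 0.5, 0.5]' --linear '[[0, 0, 0], [0, 0, 0], [0, 0, 0], [0, 0, 0], [0, 0, 0], [0, 0, 0]]' --rotation '[[0, 0, 0], [0, 0, 0], [0, 0, 0], [0, 0, 0], [0, 0, 0], [0, 0, 0]]'

```text
t: 13.12
tcp_pos: [0.5021, -0.2866, 0.0128]
tcp_rot: [-2.291, -2.15, 0.0]
contact_force: [0.3, -0.1, 1.1]
opening: 0.252
grip_force: 0.0
```

>>> play_rows --jaw '[0.1, -0.1, -0.1, -0.1, -0.1, -0.1, -0.1]' --linear '[[0, 0, 0], [0, 0, 0], [0, 0, 0], [0, 0, 0], [0, 0, -0.05], [0, 0, -0.035], [0, 0, 0]]' --rotation '[[0, 0, 0], [0, 0, 0], [0, 0, 0], [0, 0, 0], [0, 0, 0], [0, 0, 0], [0, 0, 0]]'

```text
t: 14.0
tcp_pos: [0.5018, -0.2864, 0.0021]
tcp_rot: [-2.29, -2.149, 0.001]
contact_force: [0.5, 1.7, -0.1]
opening: 0.546
grip_force: 0.0
```

>>> play_rows --jaw '[0.1, 0.3, 0.5, 0.5, 0.5, 0.5]' --linear '[[0, 0, 0], [0, 0, 0], [0, 0, 0], [0, 0, 0], [0, 0, 0], [0, 0, 0]]' --rotation '[[0, 0, 0], [0, 0, 0], [0, 0, 0], [0, 0, 0], [0, 0, 0], [0, 0, 0]]'

```text
t: 14.75
tcp_pos: [0.5022, -0.2867, 0.0031]
tcp_rot: [2.29, 2.15, 0.0]
contact_force: [-1.5, 0.1, 4.7]
opening: 0.346
grip_force: 59.2
```

>>> play_rows --jaw '[0.5, 0.5, 0.5, 0.5, 0.5, 0.5, 0.5, 0.5]' --linear '[[0, 0, 0.2], [0, 0.1, 0.3], [0.07, 0.35, 0], [0.07, 0.4, 0], [0.07, 0.4, 0], [0.07, 0.4, 0], [0.07, 0.35, 0], [0.065, 0.253, 0]]' --rotation '[[0, 0, 0], [0, 0, 0], [0, 0, 0.5], [0, 0, 0.5], [0, 0, 0.5], [0, 0, 0.5], [0, 0, 0.5], [0, 0, 0.6]]'

```text
t: 15.75
tcp_pos: [0.5519, -0.0137, 0.0624]
tcp_rot: [-1.908, -2.495, -0.0]
contact_force: [-0.7, -0.7, -0.6]
opening: 0.346
grip_force: 59.8
```

>>> play_rows --jaw '[0.5, 0.5, 0.5]' --linear '[[0, 0, 0], [0, 0, 0], [0, 0, 0]]' --rotation '[[0, 0, 0], [0, 0, 0], [0, 0, 0]]'

```text
t: 16.12
tcp_pos: [0.5516, -0.0177, 0.0626]
tcp_rot: [1.916, 2.49, -0.001]
contact_force: [0.1, -0.7, -1.2]
opening: 0.345
grip_force: 59.8
```

Run:
```python
from h import *
s=st(); cal=cams.calibration("wrist"); im=cams.snapshot("wrist"); cv2.imwrite("pics/w7.png",im)
```

```text
t 16.12 tcp [551.5975 -17.723   62.5689] ydir 14.832999887933386 tilt [-0.0004 -0.0007] F [ 0.0652 -0.7313 -1.2219] op 0.345 grip 59.81397807598114
```

View pics/w7.png

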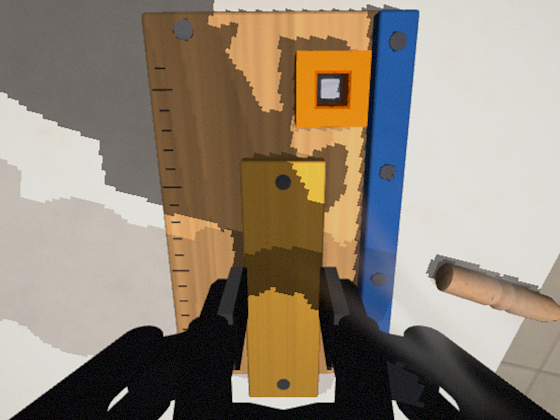

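>>> play_rows --jaw '[0.5, 0.5, 0.5, 0.5, 0.5, 0.5]' --linear '[[0, 0, -0.2], [0, 0, -0.15], [0, 0, -0.05], [0, 0, -0.015], [0, 0, -0.01], [0, 0, 0]]' --rotation '[[0, 0, 0], [0, 0, 0], [0, 0, 0], [0, 0, 0], [0, 0, 0], [0, 0, 0]]'

```text
t: 16.92
tcp_pos: [0.5522, -0.0163, 0.0121]
tcp_rot: [1.913, 2.491, 0.001]
contact_force: [0.2, -0.3, -1.2]
opening: 0.349
grip_force: 59.8
```

>>> play_rows --jaw '[0.5, 0.5, 0.5]' --linear '[[0, 0, -0.01], [0, 0, -0.005], [0, 0, 0]]' --rotation '[[0, 0, 0], [0, 0, 0], [0, 0, 0]]'

```text
t: 17.3
tcp_pos: [0.5523, -0.0162, 0.0111]
tcp_rot: [1.913, 2.491, 0.001]
contact_force: [-1.3, 1.0, 9.1]
opening: 0.344
grip_force: 61.1
```

>>> play_rows --jaw '[0.3, 0.1, 0, 0, 0, 0, 0, 0]' --linear '[[0, 0, 0], [0, 0, 0], [0, 0, 0], [0, 0, 0.1], [0, 0, 0.2], [0, 0, 0.2], [-0.1, -0.025, 0], [-0.1, -0.025, 0]]' --rotation '[[0, 0, 0], [0, 0, 0], [0, 0, 0], [0, 0, 0], [0, 0, 0], [0, 0, 0], [0, 0, 1], [0, 0, 1]]'

```text
t: 18.3
tcp_pos: [0.528, -0.0223, 0.071]
tcp_rot: [1.637, 2.68, 0.001]
contact_force: [0.4, 0.6, -0.4]
opening: 0.504
grip_force: 0.0
```

>>> play_rows --jaw '[0, 0, 0, 0, 0, 0, 0, 0]' --linear '[[-0.114, -0.035, 0], [0, 0, 0], [0, 0, 0], [0, 0, 0], [0, 0, 0], [0, 0, 0], [0, 0, 0], [0, 0, 0]]' --rotation '[[0, 0, 1], [0, 0, 1], [0, 0, 1], [0, 0, 1], [0, 0, 1], [0, 0, 1], [0, 0, 1], [0, 0, 1]]'

```text
t: 19.3
tcp_pos: [0.5145, -0.0267, 0.0706]
tcp_rot: [0.406, 3.114, -0.001]
contact_force: [0.0, -0.5, -0.7]
opening: 0.495
grip_force: 0.0
```

>>> play_rows --jaw '[0, 0, 0, 0, 0, 0, 0]' --linear '[[0, 0, 0], [0, 0, 0], [0, 0, 0], [0, 0, 0], [0, 0, 0], [0, 0, 0], [0, 0, 0]]' --rotation '[[0, 0, 1], [0, 0, 1], [0, 0, 1], [0, 0, 1], [0, 0, 1], [0, 0, 0], [0, 0, 0]]'

```text
t: 20.18
tcp_pos: [0.5144, -0.0267, 0.0702]
tcp_rot: [-0.405, 3.115, -0.001]
contact_force: [0.3, 0.8, -0.7]
opening: 0.499
grip_force: 0.0
```

```bash
cat >> h.py <<'E'
a_=np.radians(15.1); EX=np.array([np.cos(a_),np.sin(a_)]);EY=np.array([-EX[1],EX[0]])
def jig(P): d=np.array(P)[:2]*1000-np.array([547.,-9.4]); return np.array([EX@d,EY@d])
def bl(im,cal):
    hsv=cv2.cvtColor(im,cv2.COLOR_BGR2HSV);H,S,V=cv2.split(hsv)
    for r in rects(im,"wrist",(H>=17)&(H<30)&(S>200)&(V>60),.016,300,cal): print("  blank jig",jig(np.array(r[0])/1000))
    for r in rects(im,"wrist",(H<17)&(S>200)&(V>80),.042,300,cal): print("  block jig",jig(np.array(r[0])/1000))
    for r in rects(im,"wrist",(H>100)&(H<125)&(S>150)&(V>80),.020,1500,cal): print("  fence jig",jig(np.array(r[0])/1000))
E
python3 - <<'E'
from h import *
s=st(); print("jig",jig(s["tcp_pos"]),s["joints"])
cal=cams.calibration("wrist"); im=cams.snapshot("wrist"); cv2.imwrite("pics/w8.png",im)
bl(im,cal)
E
```

```text
t 20.18 tcp [514.3644 -26.6681  70.2284] ydir 104.8231877713079 tilt [ 0.0004 -0.0004] F [ 0.2976  0.7946 -0.7346] op 0.499 grip 0.0
jig [-36.0072  -8.1701] [ 0.2216  0.5471 -0.3224  1.9902  0.2781  0.6458  1.5491]
2730 [282.6557 372.2571] c [600.2582  -4.371 ] wh [16.7554 84.3565] ang 14.94
  fence jig [52.7294 -9.0186]
```

>>> play_rows --jaw '[0, 0, 0, 0, 0, 0, 0, 0]' --linear '[[0, 0, -0.25], [0, 0, -0.2], [0, 0, -0.05], [0, 0, 0], [0.04, 0.011, 0], [0.04, 0.011, 0], [0.03, 0.008, 0], [0.03, 0.008, 0]]' --rotation '[[0, 0, 0.05], [0, 0, 0], [0, 0, 0], [0, 0, 0], [0, 0, 0], [0, 0, 0], [0, 0, 0], [0, 0, 0]]'

```text
t: 21.22
tcp_pos: [0.5309, -0.022, 0.01]
tcp_rot: [0.417, -3.113, 0.0]
contact_force: [-1.4, -0.7, 0.8]
opening: 0.498
grip_force: 0.8
```

>>> play_rows --jaw '[0, 0, 0, 0, 0]' --linear '[[0.03, 0.008, 0], [0.03, 0.008, 0], [0.03, 0.008, 0], [0.02, 0.005, 0], [0.02, 0.005, 0]]' --rotation '[[0, 0, 0], [0, 0, 0], [0, 0, 0], [0, 0, 0], [0, 0, 0]]'

```text
t: 21.85
tcp_pos: [0.5468, -0.0178, 0.0099]
tcp_rot: [0.417, -3.114, 0.0]
contact_force: [-1.3, -1.0, 1.0]
opening: 0.496
grip_force: 0.9
```

Run:
```python
from h import *
s=st(); print("jig",jig(s["tcp_pos"]))
cal=cams.calibration("wrist"); im=cams.snapshot("wrist"); cv2.imwrite("pics/w9.png",im)
```

```text
t 21.85 tcp [546.7585 -17.7599   9.8577] ydir 105.26982966384787 tilt [-0.0001 -0.    ] F [-1.2638 -1.0132  1.0245] op 0.496 grip 0.8745485919644125
jig [-2.411  -8.0083]
```

View pics/w9.png

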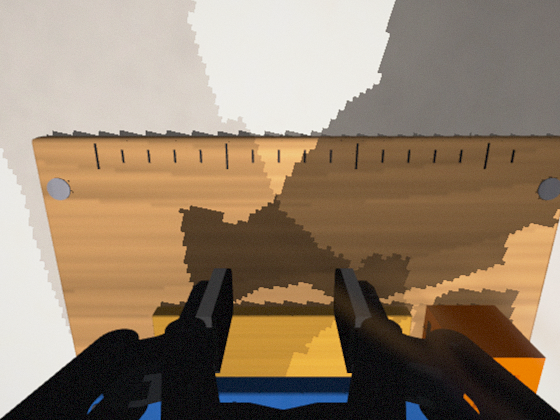

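>>> play_rows --jaw '[0, 0, 0]' --linear '[[0.014, 0.004, 0], [0.01, 0.003, 0], [0, 0, 0]]' --rotation '[[0, 0, 0], [0, 0, 0], [0, 0, 0]]'

```text
t: 22.28
tcp_pos: [0.5498, -0.0169, 0.0099]
tcp_rot: [-0.417, 3.113, 0.0]
contact_force: [-0.6, 0.6, 0.8]
opening: 0.502
grip_force: 0.2
```

>>> play_rows --jaw '[0, 0, 0, 0]' --linear '[[0.01, 0.003, 0], [0.005, 0.0015, 0], [0.005, 0.0015, 0], [0, 0, 0]]' --rotation '[[0, 0, 0], [0, 0, 0], [0, 0, 0], [0, 0, 0]]'

```text
t: 22.78
tcp_pos: [0.5517, -0.0163, 0.0099]
tcp_rot: [0.417, -3.113, 0.0]
contact_force: [-2.0, 0.4, 1.2]
opening: 0.499
grip_force: 1.0
```

>>> play_rows --jaw '[0, 0, 0, 0]' --linear '[[0.005, 0.0015, 0], [0.005, 0.0015, 0], [0.005, 0.0015, 0], [0, 0, 0]]' --rotation '[[0, 0, 0], [0, 0, 0], [0, 0, 0], [0, 0, 0]]'

```text
t: 23.28
tcp_pos: [0.5518, -0.0163, 0.0097]
tcp_rot: [0.417, -3.11, 0.001]
contact_force: [-6.5, -1.9, 5.5]
opening: 0.507
grip_force: 3.6
```

>>> play_rows --jaw '[0, 0, 0.5, 1, 1, 1, 1, 1]' --linear '[[-0.1, -0.027, 0], [0, 0, 0.3], [0.23, -0.28, 0], [0.236, -0.285, 0], [0, 0, 0], [0, 0, -0.2], [0, 0, -0.1], [0, 0, 0]]' --rotation '[[0, 0, 0], [0, 0, 0], [0, 0, 0], [0, 0, 0], [0, 0, 0], [0, 0, 0], [0, 0, 0], [0, 0, 0]]'

```text
t: 24.28
tcp_pos: [0.5971, -0.086, 0.0093]
tcp_rot: [0.419, -3.113, -0.001]
contact_force: [-1.2, 0.1, -0.7]
opening: -0.001
grip_force: 0.0
```

Run:
```python
from h import *
s=st(); print("jig",jig(s["tcp_pos"]))
```

```text
t 24.27 tcp [597.145  -85.9628   9.3348] ydir 105.32095682088409 tilt [-0.0008  0.0005] F [-1.2159  0.068  -0.6607] op -0.001 grip 0.0
jig [ 28.4686 -86.9823]
```

>>> play_rows --jaw '[1, 1, 1, 1, 1]' --linear '[[-0.0065, 0.024, 0], [-0.0065, 0.024, 0], [-0.0065, 0.024, 0], [-0.0065, 0.024, 0], [0, 0, 0]]' --rotation '[[0, 0, 0], [0, 0, 0], [0, 0, 0], [0, 0, 0], [0, 0, 0]]'

```text
t: 24.9
tcp_pos: [0.5945, -0.0748, 0.01]
tcp_rot: [-0.418, 3.114, 0.0]
contact_force: [0.0, -0.1, -0.0]
opening: 0.001
grip_force: 0.0
```

>>> play_rows --jaw '[1, 1, 1, 1]' --linear '[[-0.004, 0.014, 0], [-0.004, 0.014, 0], [-0.0025, 0.01, 0], [0, 0, 0]]' --rotation '[[0, 0, 0], [0, 0, 0], [0, 0, 0], [0, 0, 0]]'

```text
t: 25.4
tcp_pos: [0.5932, -0.0705, 0.0099]
tcp_rot: [0.418, -3.114, -0.0]
contact_force: [0.1, 0.3, 0.2]
opening: 0.002
grip_force: 0.0
```

Run:
```python
from h import *
s=st(); print("jig",jig(s["tcp_pos"]))
cal=cams.calibration("wrist"); im=cams.snapshot("wrist"); cv2.imwrite("pics/w10.png",im)
hsv=cv2.cvtColor(im,cv2.COLOR_BGR2HSV);print(hsv[330:400:10,300:560:20].tolist()[3])
```

```text
t 25.4 tcp [593.2435 -70.5029   9.8766] ydir 105.27964839584311 tilt [-0.      0.0001] F [0.062  0.3173 0.2299] op 0.002 grip 0.0
jig [ 28.7292 -71.0398]
[[27, 255, 9], [30, 128, 8], [99, 198, 9], [0, 96, 24], [42, 85, 15], [17, 89, 20], [0, 6, 45], [118, 52, 73], [108, 172, 163], [109, 171, 166], [107, 180, 164], [108, 136, 126], [109, 166, 160]]
```

View pics/w10.png

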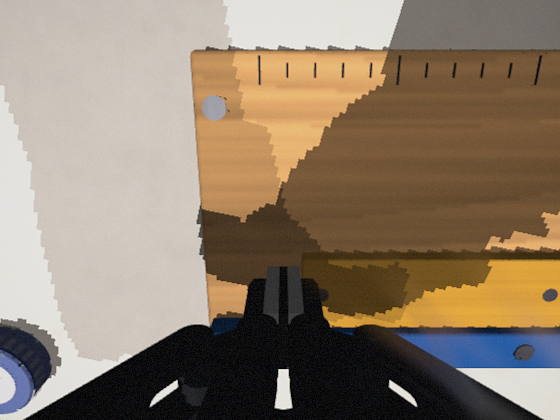

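>>> play_rows --jaw '[1, 1, 1, 1]' --linear '[[-0.003, 0.0115, 0], [-0.003, 0.0115, 0], [-0.003, 0.0115, 0], [0, 0, 0]]' --rotation '[[0, 0, 0], [0, 0, 0], [0, 0, 0], [0, 0, 0]]'

```text
t: 25.95
tcp_pos: [0.5921, -0.0664, 0.0099]
tcp_rot: [0.418, -3.114, -0.0]
contact_force: [-0.2, 0.1, -0.2]
opening: 0.002
grip_force: 0.1
```

>>> play_rows --jaw '[1, 1]' --linear '[[-0.003, 0.0115, 0], [-0.001, 0.004, 0]]' --rotation '[[0, 0, 0], [0, 0, 0]]'

```text
t: 26.2
tcp_pos: [0.5917, -0.0647, 0.0099]
tcp_rot: [0.417, -3.114, 0.0]
contact_force: [-0.3, -0.9, -1.3]
opening: -0.002
grip_force: 0.4
```

>>> play_rows --jaw '[1, 1, 1, 1]' --linear '[[-0.0022, 0.008, 0], [-0.0022, 0.008, 0], [-0.0022, 0.008, 0], [0, 0, 0]]' --rotation '[[0, 0, 0], [0, 0, 0], [0, 0, 0], [0, 0, 0]]'

```text
t: 26.7
tcp_pos: [0.5909, -0.0616, 0.0099]
tcp_rot: [0.418, -3.114, -0.0]
contact_force: [0.6, -0.9, 0.9]
opening: -0.003
grip_force: 0.2
```

Run:
```python
from h import *
s=st(); print("jig",jig(s["tcp_pos"]))
cal=cams.calibration("wrist"); im=cams.snapshot("wrist"); cv2.imwrite("pics/w11.png",im)
```

```text
t 26.7 tcp [590.864  -61.5857   9.8667] ydir 105.27787626040883 tilt [-0.0001  0.0001] F [ 0.6191 -0.8564  0.9363] op -0.003 grip 0.17428478691726923
jig [ 28.7549 -61.8106]
```

>>> play_rows --jaw '[1, 1, 1, 1]' --linear '[[-0.0018, 0.0065, 0], [-0.0018, 0.0065, 0], [-0.0018, 0.0065, 0], [0, 0, 0]]' --rotation '[[0, 0, 0], [0, 0, 0], [0, 0, 0], [0, 0, 0]]'

```text
t: 27.25
tcp_pos: [0.5906, -0.0605, 0.01]
tcp_rot: [-0.416, 3.114, -0.002]
contact_force: [1.6, -5.3, -0.6]
opening: 0.002
grip_force: 2.6
```

>>> play_rows --jaw '[1, 1, 1]' --linear '[[-0.0018, 0.0065, 0], [-0.0018, 0.0065, 0], [0, 0, 0]]' --rotation '[[0, 0, 0], [0, 0, 0], [0, 0, 0]]'

```text
t: 27.62
tcp_pos: [0.5905, -0.0604, 0.0101]
tcp_rot: [-0.414, 3.113, -0.004]
contact_force: [2.2, -7.8, 0.3]
opening: -0.007
grip_force: 4.3
```

>>> play_rows --jaw '[1, 1, 1, 0.5, 0, 0, 0, 0]' --linear '[[0.022, -0.08, 0], [0, 0, 0.3], [0, 0, 0.4], [-0.3, 0.2, 0.2], [-0.25, 0.21, 0], [0, 0, 0], [0, 0, 0], [0, 0, 0]]' --rotation '[[0, 0, 0], [0, 0, 0], [0, 0, 0], [0, 0, 0], [0, 0, 0], [0, 0, 0], [0, 0, 0], [0, 0, 0]]'

```text
t: 28.62
tcp_pos: [0.5271, -0.0188, 0.1176]
tcp_rot: [0.416, -3.114, -0.0]
contact_force: [-0.5, -0.0, 0.5]
opening: 0.501
grip_force: 0.0
```

```bash
cat > m.py <<'E'
from h import *
s=st(); print("jig",jig(s["tcp_pos"]))
cal=cams.calibration("wrist"); im=cams.snapshot("wrist"); cv2.imwrite("pics/w12.png",im)
J=lambda x,y,z: np.r_[(np.array([547.,-9.4])+x*EX+y*EY)/1000,z/1000]
hsv=cv2.cvtColor(im,cv2.COLOR_BGR2HSV)
def cls(p):
    h,s_,v=[int(k) for k in p]
    if s_<60 or v<35: return "."
    return "B" if 95<h<130 else "O" if h<14 and s_>190 else "Y" if h>=17 and s_>185 else "w" if s_<185 else "?"
def sample(P):
    u=w2px("wrist",P,cal); u=np.round(u).astype(int)
    return cls(hsv[u[1],u[0]]) if 0<=u[0]<560 and 0<=u[1]<420 else "-"
print("across x 5..55 (z16)")
for y in range(-50,56,10): print(y,"".join(sample(J(x,y,16)) for x in np.arange(5,56,1)))
print("along y -65..65")
for x in (18,22,26,30,34,38,41): print(x,"".join(sample(J(x,y,16)) for y in np.arange(-65,66,1)))
bl(im,cal)
E
python3 m.py
```

```text
t 28.62 tcp [527.1246 -18.8385 117.5892] ydir 105.21796293456478 tilt [-0.      0.0001] F [-0.52   -0.0247  0.4512] op 0.501 grip 0.0
jig [-21.648  -3.935]
across x 5..55 (z16)
-50 wwwwwwYYwY?YYwYYY..................................
-40 wwwwwwYwYwYYYwYYYwwwYY??Y?YwYYYwYYwYYYYYwBBBBBBBBBB
-30 wwwwwwY?YYYYYYYYYYYwwwYYYYYYYYY?wY?YYYYYwBBBBBBB...
-20 wwwwwwYYYYYYYYYYYw?wYYYYwYYYYYYwYYYYYwYY.BBBBBBBBBB
-10 wwwwwwwwwwwYYYwwYY?YYYYYYYYwY?wYw?wYYYYY..BBBBBBBBB
0 wwwwwwwYwwYwwYwwwwYwYYwwwYYwYwYYYYYYYwYww.BBBBBBBBB
10 wwwwww?Ywwww?wYwYwwwwwwYwwwwYYYw?YwYYYYww.BBBBBBBBB
20 wwwwwwwYYYYYYYYYYwwYwwwYwwwwwwwwwwYwwwwwwBBBBBBBBBB
30 wwwwwwYYwwwYYw?YYYYw?wwYwYYwwwwwwwwwwwwww.BBBBBB...
40 wwwwwwwYYYwYwwYYw...............wwwwwwwwwwwwwwwwwww
50 wwwwwwwwY?wYYYwYYwYwYwwwwww................w..ww...
along y -65..65
18 wwwwwwwwwwwwYYwwYwYYY?Y??wYYYYYYYYYYYw?YYwYYYYYYYYYYYYYYYwY?YwY?YYYwYYw?Ywwwww?YwYYYwYY?wYYYwYYw??wwYY?YYwY??wYYwwwYwwwwww?wO?wwwww
22 wwwwwwwwwwww............YwwYYYYwwY?YwYYYY?YYYw?YwYYwYwwY?wYYYYwwwwwwwwwwYwwww?YwYYYYwwYYww?YYYYYYYY...........wwYw?wwYwwww?Oww?????
26 wwwwwwwwwww.............w
[... 161 characters left out ...]
YwYYYYYYYwYwwwYYYw?wwwYwwYwwwwwYwwww??wwwYwYYYw.................wYYYww?O??ww????
34 ........................?YYYwYYYwYwY?YYY?YYYYYYYYYY?YwY?YwwYYYYYYwYYwYYYYYYYw??wwwwwwww?wwwwwwYwwYwww.....................wwwwwO???
38 ........................wYYYwYY?wY?YYwYwY?YYYYYYYYYYwwY?YwYYw?YwYYYwwYY??YwYYYYwYwww?wwwwwwwwwwwwwwwwwwwww.w...................w???
41 ........................wYYYYwYYYYYYwYYwYwY?YYYYYYwwYYYYwY?YYYwY?YYYYYYYwYYYwYwYYYYYYwwwwwwwwwwwwwwwwwwwwwwww....................??
970 [394.0278 283.1526] c [550.0605  63.3131] wh [29.2123 30.1022] ang 15.27
  block jig [21.897  69.4052]
1922 [282.2414 309.9792] c [599.5781   0.5821] wh [16.8122 75.0409] ang 15.28
  fence jig [53.3631 -4.0594]
```

>>> play_rows --jaw '[1, 1, 1, 1, 1, 1, 1]' --linear '[[0.085, 0.057, 0], [0, 0, -0.3], [0, 0, -0.3], [0, 0, -0.2], [0, 0, -0.095], [0.03, 0.008, 0], [0.03, 0.008, 0]]' --rotation '[[0, 0, 0], [0, 0, 0], [0, 0, 0], [0, 0, 0], [0, 0, 0], [0, 0, 0], [0, 0, 0]]'

```text
t: 29.55
tcp_pos: [0.5451, -0.0093, 0.0113]
tcp_rot: [-0.417, 3.112, -0.0]
contact_force: [-0.0, 1.0, 0.2]
opening: -0.002
grip_force: 0.0
```

>>> play_rows --jaw '[1, 1, 1, 1]' --linear '[[0.016, 0.0045, 0], [0.014, 0.004, 0], [0.008, 0.002, 0], [0, 0, 0]]' --rotation '[[0, 0, 0], [0, 0, 0], [0, 0, 0], [0, 0, 0]]'

```text
t: 30.05
tcp_pos: [0.5485, -0.0083, 0.0106]
tcp_rot: [-0.417, 3.114, -0.0]
contact_force: [0.3, 0.2, -0.4]
opening: 0.002
grip_force: 0.0
```

Run:
```python
from h import *
s=st(); print("jig",jig(s["tcp_pos"]))
```

```text
t 30.05 tcp [548.4802  -8.3192  10.5738] ydir 105.26597598098436 tilt [ 0.0001 -0.0001] F [ 0.3393  0.198  -0.3787] op 0.002 grip 0.0
jig [1.7107 0.6578]
```

>>> play_rows --jaw '[1, 1, 1, 1]' --linear '[[0.008, 0.002, 0], [0.005, 0.0015, 0], [0.005, 0.0015, 0], [0, 0, 0]]' --rotation '[[0, 0, 0], [0, 0, 0], [0, 0, 0], [0, 0, 0]]'

```text
t: 30.55
tcp_pos: [0.5495, -0.0081, 0.0103]
tcp_rot: [0.417, -3.112, 0.001]
contact_force: [-4.9, -1.3, 4.0]
opening: 0.003
grip_force: 2.7
```

>>> play_rows --jaw '[1, 1, 1]' --linear '[[0.005, 0.0015, 0], [0.005, 0.0015, 0], [0, 0, 0]]' --rotation '[[0, 0, 0], [0, 0, 0], [0, 0, 0]]'

```text
t: 30.92
tcp_pos: [0.5495, -0.008, 0.0102]
tcp_rot: [0.416, -3.11, 0.001]
contact_force: [-7.6, -2.3, 6.5]
opening: 0.0
grip_force: 4.1
```

>>> play_rows --jaw '[1, 1, 1, 1, 1, 1, 1]' --linear '[[-0.1, -0.027, 0], [0, 0, 0.3], [0, 0, 0.4], [0, 0, 0.3], [0.39, 0.107, 0], [0, 0, 0], [0, 0, 0]]' --rotation '[[0, 0, 0], [0, 0, 0], [0, 0, 0], [0, 0, 0], [0, 0, 0], [0, 0, 0], [0, 0, 0]]'

```text
t: 31.8
tcp_pos: [0.5861, 0.0023, 0.13]
tcp_rot: [0.418, -3.113, -0.0]
contact_force: [-0.8, 0.2, 0.4]
opening: 0.003
grip_force: 0.0
```

```bash
cat > m2.py <<'E'
from h import *
s=st(); cal=cams.calibration("wrist"); im=cams.snapshot("wrist"); cv2.imwrite("pics/w13.png",im)
J=lambda x,y,z: np.r_[(np.array([547.,-9.4])+x*EX+y*EY)/1000,z/1000]
# rectify plane z=16 to jig grid at 0.5 mm: x -10..60, y -70..90
X,Y=np.meshgrid(np.arange(-10,60,.5),np.arange(-70,90,.5),indexing="ij")
uv=np.array([w2px("wrist",J(x,y,16),cal) for x,y in zip(X.ravel(),Y.ravel())]).astype(np.float32).reshape(X.shape+(2,))
R=cv2.remap(im,uv[...,0],uv[...,1],cv2.INTER_LINEAR); cv2.imwrite("pics/rect.png",R)
h=cv2.cvtColor(R,cv2.COLOR_BGR2HSV).astype(int)
print("across x, from 5 to 55, median over y windows: H/S/V")
for y0 in (-48,-20,15,40):
    w=h[30:130:2,int((y0-3+70)*2):int((y0+3+70)*2)]; m=np.median(w,1).astype(int)
    print(y0," ".join(f"{x}:{a[0]},{a[1]},{a[2]}" for x,a in zip(range(5,55),m)))
print("along y 45..65")
for x0 in (18,30,36):
    w=h[int((x0-2+10)*2):int((x0+2+10)*2),230:272]; m=np.median(w,0).astype(int)
    print(x0," ".join(f"{y}:{a[0]},{a[1]},{a[2]}" for y,a in zip(np.arange(45,66,.5),m)))
for n in ("red_spool","blue_disc"):
    pass
E
python3 m2.py
```

```text
t 31.8 tcp [586.0735   2.2629 129.9567] ydir 105.2859356474396 tilt [-0.0005 -0.    ] F [-0.7596  0.2377  0.4366] op 0.003 grip 0.0
across x, from 5 to 55, median over y windows: H/S/V
-48 5:16,136,152 6:16,134,153 7:15,134,148 8:15,137,142 9:15,135,144 10:15,136,147 11:15,137,136 12:16,140,80 13:18,176,47 14:18,189,91 15:19,188,171 16:19,189,176 17:19,187,175 18:19,188,174 19:19,187,173 20:19,191,177 21:19,189,175 22:19,186,176 23:19,188,173 24:19,188,172 25:19,188,172 26:19,190,173 27:18,176,162 28:19,102,104 29:67,56,74 30:66,37,66 31:67,61,77 32:19,130,118 33:18,182,166 34:19,187,170 35:19,188,169 36:19,188,175 37:19,187,173 38:19,188,174 39:19,188,173 40:19,185,174 41:19,185,174 42:19,186,173 43:19,186,171 44:19,189,171 45:18,179,123 46:111,130,33 47:108,186,65 48:107,191,105 49:107,198,120 50:107,188,122 51:107,193,121 52:107,191,121 53:107,191,122 54:107,196,121
-20 5:15,134,150 6:15,135,149 7:15,137,147 8:15,139,142 9:16,136,145 10:15,135,153 11:15,136,81 12:16,156,60 13:18,173,48 14:19,188,101 15:19,190,167 16:19,189,170 17:19,191,169 18:19,189,170 19:19,187,168 20:19,189,17
[... 3155 characters left out ...]
9,117 65.0:13,244,116 65.5:13,249,117
36 45.0:19,180,193 45.5:19,179,193 46.0:19,180,193 46.5:19,179,192 47.0:19,180,193 47.5:19,179,192 48.0:19,179,192 48.5:19,179,193 49.0:19,178,193 49.5:19,177,192 50.0:19,178,192 50.5:19,179,183 51.0:19,177,171 51.5:18,175,160 52.0:18,175,159 52.5:18,175,159 53.0:18,176,160 53.5:19,176,163 54.0:18,176,152 54.5:17,177,130 55.0:15,177,101 55.5:11,186,87 56.0:10,200,84 56.5:11,203,85 57.0:10,191,86 57.5:10,196,86 58.0:10,200,85 58.5:11,205,79 59.0:11,185,62 59.5:10,154,44 60.0:10,130,25 60.5:10,170,48 61.0:12,223,79 61.5:13,240,104 62.0:13,232,118 62.5:13,238,117 63.0:13,245,116 63.5:13,251,117 64.0:13,238,117 64.5:13,237,118 65.0:13,236,119 65.5:13,237,117
```

```bash
python3 -c "
from workcell import ticket
print(ticket.finish_job())"
```

```text
the job is handed in; nothing more can be done
None
```

The job is handed in at about 32 s: the stop block is fully down on the post, and the blank lies flat and flush against the fence and the stop block, with everything let go. I viewed 12 pictures, two over the limit of 10; the final flush check was by edge measurements only.

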